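Take the deep wire basket off its hooks and stand it on the scale

TASK

Two steel wire baskets hang by their crossbars on upturned hooks at the back of the sushi counter. Take the deep, short basket (not the long shallow one): lift it until its crossbar is clear above the hook tips, then draw it away and set it down upright in the middle of the portion scale's platform, lowering it all the way before you let go. Leave the shallow basket hanging where it is.

Things in the scene. Friction and masses are not known exactly. Their poses are not given: they have to be found in the camera images.
- deep_centre (a point): Centre of the basket to take: open steel wire basket, 90 (x) x 96 (y), 85 mm deep, 0.2-0.4 kg. Upright wires at y = -46, +46 carry a round crossbar (8 mm thick, 190 long, along y), its axis 90 mm above this point; underside 90 mm below it. Mid-bar is a black grip 14 (x) x 50 (y) x 18 mm high: take it there from above, closing along x. Hangs free, square to its stand; z up.
- shallow_centre (a point): Centre of the other basket, to be left hanging on a second stand of the same make: same wire, grip and crossbar, but 150 long (x), 96 wide (y), only 35 mm deep. The crossbar's axis is 65 mm above this point, the underside 65 mm below it.
- stand_hooks (a point): Fixed stand of the deep basket; point midway between its two hooks, where the crossbar's axis rests, 235 mm above the counter. x from hook tips to posts (away from robot), y along crossbar. Hooks: 8 mm rods at y = -75, +75, from posts at x = 60 forward under the bar to x = -22, there turning up; tips and posts end 41 mm above the bar's axis: raise the bar over 45 mm, then draw it to -x.
- scale_top (a point): Middle of the top face of the platform of a fixed portion scale: square steel plate 180 x 180 mm on a white body, its top 40 mm above the counter and the highest part of the scale; it does not sink. x and y along its edges, z up; blank display on the -x side (towards the robot).

How it is judged (in metres and radians):
On the way, in this order (a step that is already met when the one before it is completed fails the run):
1. the deep basket is lifted with its crossbar above the hook tips (centre more than 40 mm above where it hung) while still over the hooks (centre no more than 35 mm in front of its place) (z of deep_centre in the frame of stand_hooks above -0.05 m and x of deep_centre in the frame of stand_hooks above -0.035 m), for 0.05 s.
2. still held, it is lowered to within 15 mm of the scale's platform, within 40 mm of its middle (horizontal distance between deep_centre and scale_top below 0.04 m and z of deep_centre in the frame of scale_top below 0.105 m and contact force between the fingers and deep above 0.5 N), for 0.05 s.
At the end, for the whole second after the job is handed in: The deep basket stands at rest and released on the scale's platform, upright within 10 degrees, its centre within 40 mm (horizontally) of the platform's middle; the shallow basket still hangs within 40 mm of where it was (horizontal distance between deep_centre and scale_top below 0.04 m and z of deep_centre in the frame of scale_top between 0.084 and 0.096 m and angle between deep_centre's own z axis and vertical below 0.17 rad and linear speed of deep below 0.03 m/s and distance of shallow_centre from where it was at the start of the episode below 0.04 m); the robot touches nothing.
It fails at once if the shallow basket is moved by more than 40 mm (distance of shallow_centre from where it was at the start of the episode above 0.04 m).
It also fails if it takes over 42 s, if anything falls off the work surface, if the arm or the gripper's body presses on something with over 40 N, if the wrist force passes 120 N, or if a joint passes its speed limit or range.

ROBOT

A 6-joint arm with a two-finger parallel gripper is mounted at the origin on the work surface. World frame = base frame: x ahead of the robot, y to its left, z up, the work surface at z = 0. Lengths are in mm, angles in rad, forces in N, time in s.
With the tool pointing down it reaches from about 350 to 975 mm from the base axis. Payload 7.1 kg.
Tool frame: the origin (TCP) lies at the very end of the fingers, on their centre line; the grasp point (between the pads) lies 19 mm behind it (ctrl.grip_point_offset is the distance from the TCP to the grasp point, in mm); z points along the fingers, y is the direction in which the jaws open and shut (so a half turn about z gives the same grasp; the last joint's range is limited). The gripper opens to 88 mm and grips with 3 to 60 N. Pads are 20 mm wide; open, the fingers measure 115 mm over their backs; the gripper's body (75 mm by 178 mm) begins 61 mm behind the grasp point.
Start: joints at [1.271, 0.423, 1.63, -0, 1.089, -0.019], TCP at [173.171, 600.514, 222.675] pointing down, gripper open.
Joint ranges: [-3, 3], [-0.9, 2.11], [0.09, 2.58], [-1.31, 4.45], [0.11, 2.69], [-2.54, 2.54]. Speed limits (rad/s): [2.39, 2.39, 3.01, 3.14, 3.14, 3.14].

INTERFACE

Orientations are given as a rotation vector (axis times angle).
In Python, from workcell import ctrl gives the robot as it stands.
- The arm moves only by the tool move_arm, never from a script. Its argument "increments" is one flat list of numbers, 5 for each row, row after row: the closure in counts, from 0 (fully open) to 255 (shut), then the shift along the tool's x, y, z in mm, then the turn about the tool's z in degrees. In form: [grip, dx, dy, dz, yaw, grip, dx, dy, dz, yaw, ...]. A call has 1 to 12 rows; each row is the pose to reach, as a shift and turn from the pose measured when the call began, along the tool's axes at that moment; what a row does not reach only later rows make up. A row lasts 1/8 s, in which the tool goes at most 62.5 mm and 10.7 degrees, less where a joint would pass 70% of its speed; a pose out of reach is approached as far as the arm can. A call with a gripper value outside its range is refused whole. The fingers move at their own pace and stop on an object; the grip force is fixed at half the most. Time passes only in rows, so rows that repeat a pose let the fingers close. It gives the time, the measured TCP pose, the force and the opening at its end, in the units of the state.
- ctrl.get_obs(): the state, without advancing time (a new reading comes with each control period).
- ctrl.get_image(name): name is "side" or "top" or "wrist"; returns a dict with "frame" (400x640x3 uint8, red, green, blue), "vertical_fov" (degrees; the focal length in pixels is half the picture's height over the tangent of half this angle, whatever the lens; pixels are square), "cx", "cy" (the principal point, pixels), "distortion" ([k1, k2, p1, p2, k3] as OpenCV has them; the pictures are not rectified), "pose" (4x4, takes a point from camera to world coordinates); the wrist camera has in their place "mount" (4x4, takes a point from camera to tool coordinates, whose origin is the TCP and whose axes are the flange's). Camera axes: x right, y down, z forward; pixel columns grow to the right and rows downward; lengths in mm; the calibration is good to about 2 mm. A picture is of the moment at which its call begins: read the wrist's pose just before it. There is no depth.
- ctrl.close_job(): hands the job in, once; it reports no verdict.
The state is a dict: "t": time; "qpos": joint angles; "qvel": joint speeds; "joint_torque": joint torques, N m; "ee_pos": TCP position; "orientation": TCP orientation; "ft_force": force on the tool from outside, world axes, zero at the start; "moment": the same for the moment, N m; "width": finger opening in mm.
Only numpy, scipy, OpenCV 4.12 (cv2) and the standard library are available. Lean on these libraries where they do the work, as an engineer would, in place of code of your own. Each camera call takes 0.05 s, during which the arm holds its last target.

## Working session

There is one attempt and no reset: what is moved stays moved. The work goes in short steps, Python scripts to look and compute and a tool call to move; the robot and the scene stay as the last step left them, time stands still between calls to the robot, and variables do not carry over. Pictures are saved under pics/ and viewed, and the job is handed in when it is done.

Besides the shell and the picture viewer there is one more tool, called after "Request:" as name(argument=value, ...), one argument or row to a line, values as JSON. move_arm: Moves the arm, as the interface text tells. Its arguments: {"type":"object","properties":{"increments":{"type":"array","items":{"type":"number"}}},"required":["increments"]}

```bash
mkdir -p pics
cat > h.py <<'E'
import numpy as np, cv2, pickle
from workcell import ctrl
def snap(n,tag):
    o=ctrl.get_obs(); im=ctrl.get_image(n)
    cv2.imwrite(f'pics/{tag}.png',im['frame'][:,:,::-1])
    T=np.eye(4);T[:3,:3]=cv2.Rodrigues(np.array(o['orientation'],float))[0];T[:3,3]=o['ee_pos']
    P=np.array(im['pose']) if 'pose' in im else T@np.array(im['mount'])
    f=200/np.tan(np.radians(im['vertical_fov'])/2)
    pickle.dump((P,f,im['cx'],im['cy'],np.array(im['distortion'],float)),open(f'{tag}.pkl','wb'))
    return o
def ray(tag,u,v):
    P,f,cx,cy,d=pickle.load(open(f'{tag}.pkl','rb'))
    K=np.array([[f,0,cx],[0,f,cy],[0,0,1.]])
    x,y=cv2.undistortPoints(np.array([[[u,v]]],float),K,d)[0,0]
    return P[:3,3],P[:3,:3]@[x,y,1]
def atz(tag,u,v,z):
    c,r=ray(tag,u,v); return c+r*(z-c[2])/r[2]
def proj(tag,X):
    P,f,cx,cy,d=pickle.load(open(f'{tag}.pkl','rb'))
    K=np.array([[f,0,cx],[0,f,cy],[0,0,1.]]); W=np.linalg.inv(P)
    return cv2.projectPoints(np.array(X,float).reshape(-1,1,3),cv2.Rodrigues(W[:3,:3])[0],W[:3,3],K,d)[0][:,0]
E
python3 - <<'E'
from h import *
for n in('side','top','wrist'): o=snap(n,n+'0')
print(o)
for n in('side','top','wrist'): print(pickle.load(open(n+'0.pkl','rb')))
E
```

```text
{'t': 0.1, 'qpos': array([ 1.27100357e+00,  4.23776263e-01,  1.63057081e+00,  1.28702132e-06,
        1.08861398e+00, -1.89864104e-02]), 'qvel': array([-6.55093599e-04, -1.32002543e-03, -2.36704575e-03,  4.09478832e-04,
       -1.08551076e-03, -7.51598442e-07]), 'joint_torque': array([ 1.25253450e-04, -5.45610559e+01, -2.74324143e+01,  6.45875023e-02,
        1.89246191e-02,  3.57681586e-06]), 'ee_pos': array([173.02975879, 600.06521638, 221.98884273]), 'orientation': array([-4.39612082e-01, -3.11046129e+00,  2.12180538e-03]), 'ft_force': array([-0.18140048, -0.40809551,  0.36632167]), 'moment': array([ 0.04361894, -0.04574536,  0.01730051]), 'width': 87.79480636761366}
(array([[ 6.66292599e-01, -5.76676951e-01,  4.72755611e-01,
         1.87163681e+02],
       [-7.45483155e-01, -5.00185710e-01,  4.40532769e-01,
        -3.54780869e+02],
       [-1.75794930e-02, -6.45955068e-01, -7.63172989e-01,
         7.86615916e+02],
       [ 0.00000000e+00,  0.00000000e+00,  0.00000000e+00,
         1.00000000e+00]]), np.float64(372.1913148993955), 318.3474491595995, 205.55271485589387, array([-
[... 335 characters left out ...]
000000e+00,  0.00000000e+00,  0.00000000e+00,
         1.00000000e+00]]), np.float64(503.8687350104078), 317.19355664111936, 194.52858769751995, array([-0.07800595,  0.        ,  0.        ,  0.        ,  0.        ]))
(array([[ 2.76728651e-01,  9.32366301e-01,  2.32624879e-01,
         1.10899592e+02],
       [ 9.60947923e-01, -2.68350259e-01, -6.75812704e-02,
         6.17747460e+02],
       [-5.85552647e-04,  2.42242068e-01, -9.70215666e-01,
         3.84679831e+02],
       [ 0.00000000e+00,  0.00000000e+00,  0.00000000e+00,
         1.00000000e+00]]), np.float64(296.0873349374819), 319.6003572485443, 195.83196574012186, array([-0.0248429,  0.       ,  0.       ,  0.       ,  0.       ]))
```

View pics/side0.png

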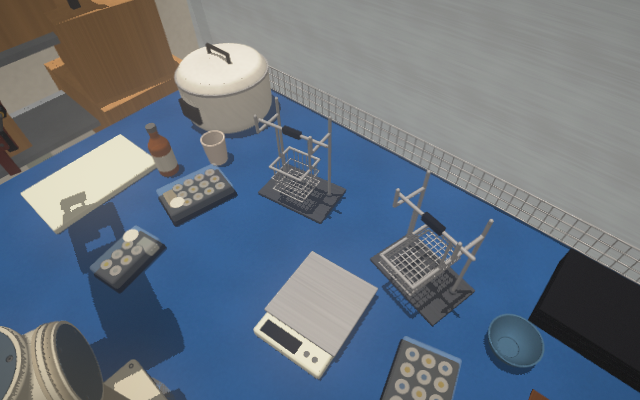

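View pics/top0.png

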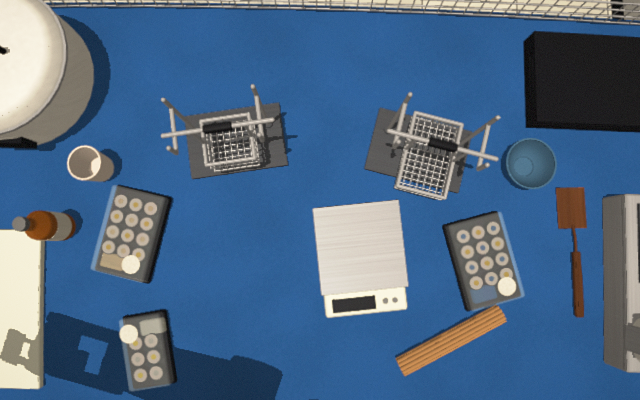

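View pics/wrist0.png

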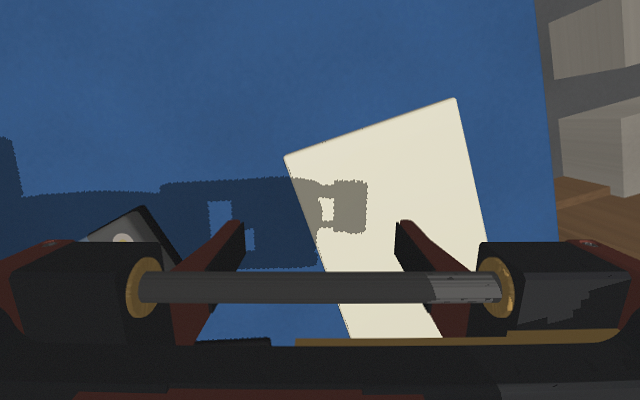

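The left basket (top grip ~(217,127), side ~(291,132)) is squarish and deep. The right one, at (442,145) in top, is long and shallow. The scale plate is at ~(360,245) in top. I'll zoom in to measure.

Run:
```python
import cv2
t=cv2.imread('pics/top0.png');s=cv2.imread('pics/side0.png')
cv2.imwrite('pics/t_deep.png',cv2.resize(t[75:185,150:300],None,fx=5,fy=5,interpolation=2))
cv2.imwrite('pics/s_deep.png',cv2.resize(s[90:225,240:360],None,fx=4.4,fy=4.4,interpolation=2))
cv2.imwrite('pics/t_scale.png',cv2.resize(t[190:325,300:420],None,fx=4.4,fy=4.4,interpolation=2))
```

```text
(no output)
```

View pics/t_deep.png

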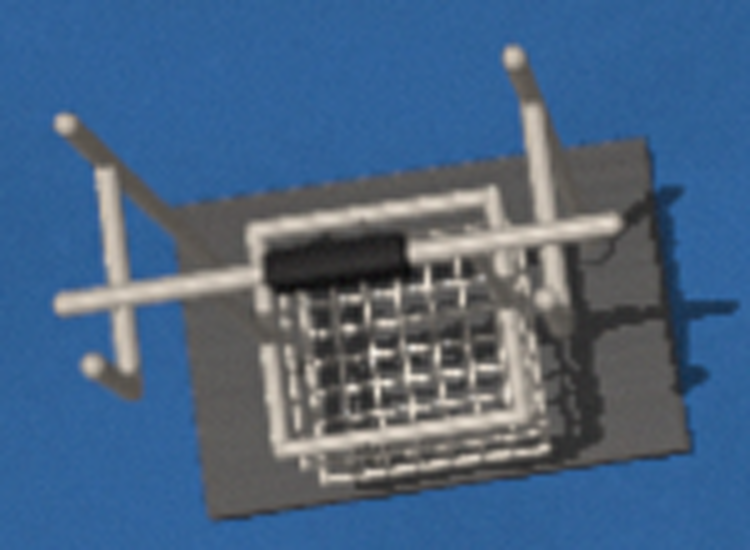

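View pics/s_deep.png

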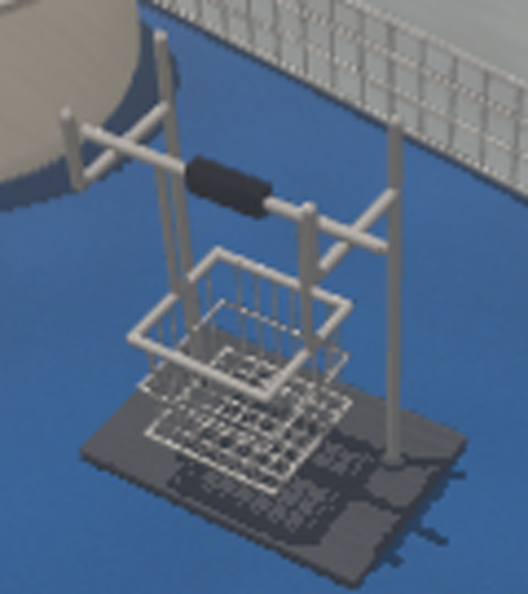

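View pics/t_scale.png

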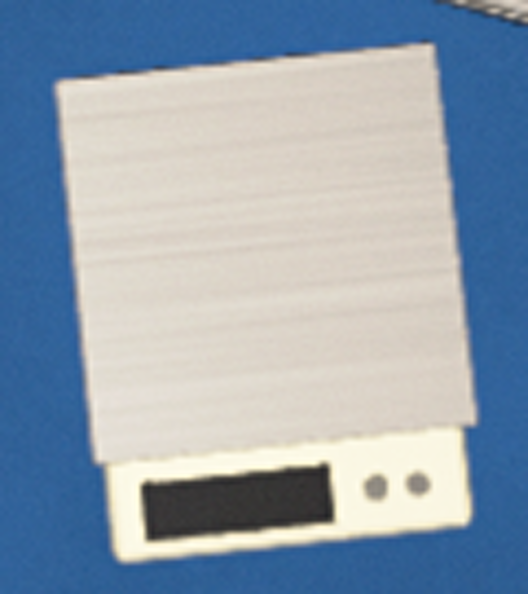

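```bash
cat > fit.py <<'E'
from h import *
from scipy.optimize import least_squares
t=lambda u,v:(150+(u+.5)/5-.5,75+(v+.5)/5-.5)
s=lambda u,v:(240+(u+.5)/4.4-.5,90+(v+.5)/4.4-.5)
c=lambda u,v:(300+(u+.5)/4.4-.5,190+(v+.5)/4.4-.5)
def fit(obs,p0):
    def w(p,L): a=p[2];return [p[0]+L[0]*np.cos(a)-L[1]*np.sin(a),p[1]+L[0]*np.sin(a)+L[1]*np.cos(a),L[2]+(p[3] if len(p)>3 else 0)]
    f=lambda p:np.concatenate([proj(g,[w(p,L)])[0]-uv for g,L,uv in obs])
    r=least_squares(f,p0); print(np.round(r.x,3)); print(np.round(r.fun.reshape(-1,2),1).tolist()); return r.x
print("bar")
fit([('top0',(0,95,235),t(56,303)),('top0',(0,-95,235),t(621,224)),('top0',(-22,75,274),t(92,366)),('top0',(-22,-75,274),t(547,298)),
('top0',(60,75,274),t(67,123)),('top0',(60,-75,274),t(514,55)),('top0',(0,0,244),t(336,262)),
('side0',(0,-95,235),s(388,248)),('side0',(0,0,235),s(228,187)),('side0',(-22,75,276),s(67,110)),('side0',(-22,-75,276),s(309,208)),('side0',(60,75,276),s(160,35)),('side0',(60,-75,276),s(395,120))],[600,200,0,0])
print("scale")
fit([('top0',(90,90,40),c(56,84)),('top0',(90,-90,40),c(434,43)),('top0',(-90,90,40),c(96,464)),('top0',(-90,-90,40),c(477,427)),
('side0',(90,90,40),(314,252)),('side0',(90,-90,40),(378,291)),('side0',(-90,90,40),(266,312))],[400,0,0])
E
python3 fit.py
```

```text
bar
[6.48131e+02 1.58861e+02 1.78000e-01 7.42000e-01]
[[1.4, 4.0], [-2.1, 3.2], [0.5, -2.2], [0.3, -2.4], [-0.1, -1.9], [0.2, -2.1], [-1.1, 2.7], [-2.8, 1.5], [-1.5, 1.7], [1.3, -0.1], [1.7, -1.3], [1.2, -0.8], [1.6, -1.3]]
scale
[ 4.55982e+02 -1.08726e+02  1.27000e-01]
[[0.9, -0.4], [1.3, 0.3], [0.5, 0.9], [1.4, 0.2], [-1.7, -0.7], [1.0, -1.6], [-2.1, -2.0]]
```

```bash
cat >> fit.py <<'E'
print("bar only")
fit([('top0',(0,95,235),t(56,303)),('top0',(0,-95,235),t(621,224)),('top0',(0,0,244),t(336,259)),('side0',(0,95,235),s(80,128)),
('side0',(0,-95,235),s(388,248)),('side0',(0,0,235),s(228,187))],[600,200,0])
print("stand only")
fit([('top0',(-22,75,274),t(92,366)),('top0',(-22,-75,274),t(547,298)),
('top0',(60,75,274),t(67,123)),('top0',(60,-75,274),t(514,55)),
('side0',(-22,75,276),s(67,110)),('side0',(-22,-75,276),s(309,208)),('side0',(60,75,276),s(160,35)),('side0',(60,-75,276),s(395,120))],[600,200,0])
E
python3 fit.py | sed -n '/bar only/,$p'
python3 - <<'E'
from h import *
print(cv2.Rodrigues(np.array([-4.39612082e-01, -3.11046129e+00,  2.12180538e-03]))[0].round(3))
E
```

```text
bar only
[6.54510e+02 1.59025e+02 1.74000e-01]
[[1.6, 0.3], [-2.0, -0.2], [-0.9, -0.3], [1.9, 1.5], [-1.1, 0.4], [0.4, 0.6]]
stand only
[6.44523e+02 1.59518e+02 1.72000e-01]
[[0.0, -0.2], [-0.2, 0.1], [-0.3, 0.0], [0.0, 0.4], [0.1, 0.6], [0.2, -0.2], [0.1, -0.1], [0.3, -0.2]]
[[-0.961  0.277 -0.   ]
 [ 0.277  0.961 -0.001]
 [ 0.    -0.001 -1.   ]]
```

Request:
move_arm(
  increments=[0,0,0,-50,0,0,-30,-15,-98,5,0,-80,-40,-98,12,0,-135,-67,-98,20,0,-190,-95,-98,28,0,-245,-122,-98,36,0,-300,-149,-98,44,0,-355,-176,-98,52,0,-410,-204,-98,60,0,-465,-231,-98,64,0,-520,-258,-98,64,0,-560,-278,-98,64],
)

```text
t: 1.65
ee_pos: [635.6, 175.8, 320.0]
orientation: [2.023, 2.403, -0.002]
ft_force: [0.3, 1.0, -0.1]
width: 88.1
```

Run:
```python
from h import *
o=snap('wrist','w1');snap('top','top1'); print(o['t'],o['ee_pos'],cv2.Rodrigues(np.array(o['orientation']))[0].round(3),o['qpos'].round(2))
```

```text
1.65 [635.57352554 175.77391592 319.96473666] [[-0.171  0.985 -0.001]
 [ 0.985  0.171 -0.001]
 [-0.001 -0.001 -1.   ]] [ 0.25  0.39  1.45 -0.    1.3   0.08]
```

View pics/w1.png

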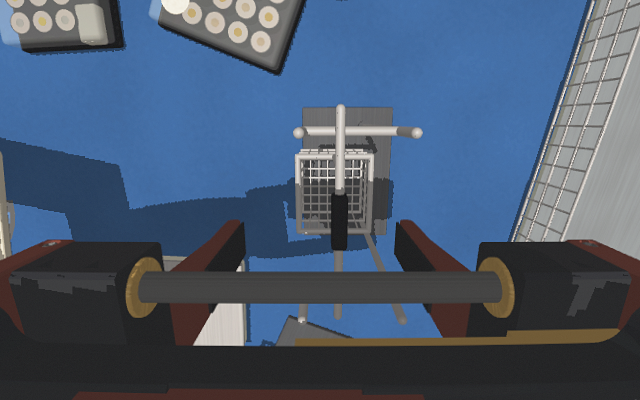

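View pics/top1.png

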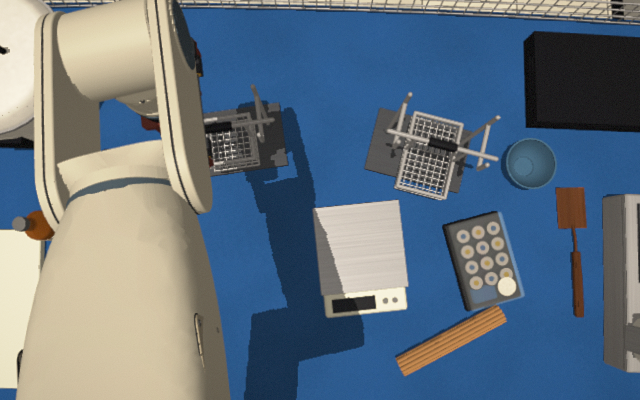

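Run:
```python
from h import *
R=np.array([[-.171,.985],[.985,.171]])
p=np.array([635.57,175.77])
for n,u,v,z in(('grip',339.5,222,243),('end',340,104,235),('tip+',298,132,276),('post+',418,132,276)):
    X=atz('w1',u,v,z); print(n,X.round(1),'tool dxy',(R.T@(X[:2]-p)).round(1))
print(proj('w1',[[654.5,159,244]]))
S=lambda u,v,z:atz('top0',u,v,z).round(0)
print('shallow grip',S(442,145,244),'front corners',S(397,195,175),S(443,198,175),'tips?',S(390,133,276),S(497,160,235))
```

```text
grip [656.2 161.2 243. ] tool dxy [-17.9  17.8]
end [639.  256.5 235. ] tool dxy [79.  17.2]
tip+ [611.9 230.8 276. ] tool dxy [ 58.3 -13.9]
post+ [692.8 245.  276. ] tool dxy [58.4 68.2]
[[337.1253027  224.43204251]]
shallow grip [ 633. -224.  244.] front corners [ 553. -160.  175.] [ 550. -244.  175.] tips? [ 644. -131.  276.] [ 612. -322.  235.]
```

Request:
move_arm(
  increments=[0,-18,17.5,0,0,0,-18,17.5,15,0,0,-18,17.5,40,0,0,-18,17.5,65,0,0,-18,17.5,85,0,0,-18,17.5,98,0,0,-18,17.5,102,0,0,-18,17.5,102,0],
)

```text
t: 2.75
ee_pos: [657.0, 159.7, 217.8]
orientation: [2.025, 2.4, -0.002]
ft_force: [-0.2, 0.1, 0.8]
width: 87.7
```

Run:
```python
from h import *
o=snap('wrist','w2');snap('side','side2')
```

```text
(no output)
```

View pics/w2.png

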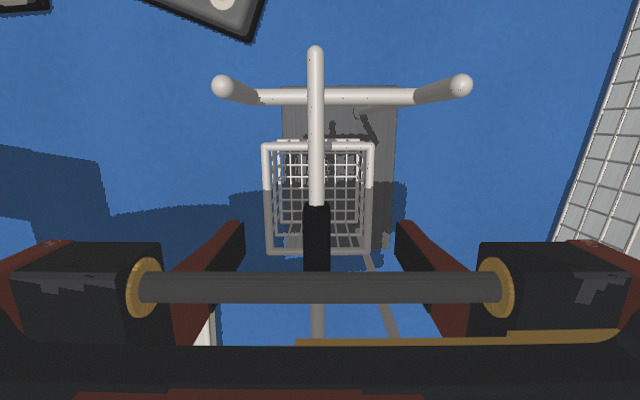

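View pics/side2.png

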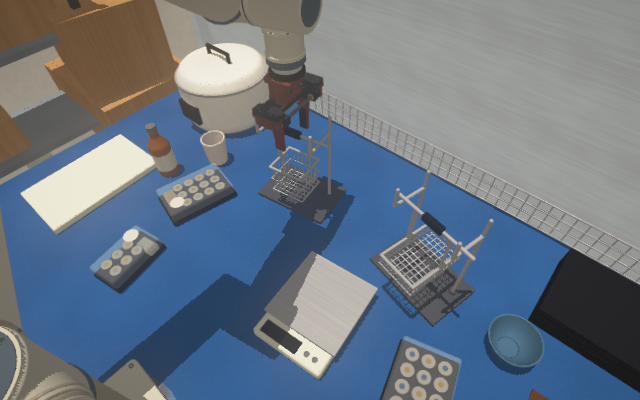

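The grip, columns 302–330, sits centred between the fingers, columns 245–395. Closing.

Request:
move_arm(
  increments=[150,0,0,0,0,255,0,0,0,0,255,0,0,0,0,255,0,0,0,0,255,0,0,0,0,255,0,0,0,0,255,0,0,0,0,255,0,0,0,0],
)

```text
t: 3.85
ee_pos: [657.2, 159.7, 218.4]
orientation: [2.025, 2.399, -0.001]
ft_force: [0.0, 0.0, 1.0]
width: 13.6
```

Request:
move_arm(
  increments=[255,0,0,-5,0,255,0,0,-13,0,255,0,0,-23,0,255,0,0,-33,0,255,0,0,-43,0,255,0,0,-53,0,255,0,0,-62,0,255,0,0,-68,0,255,0,0,-70,0,255,0,0,-70,0],
)

```text
t: 5.1
ee_pos: [657.1, 159.8, 288.4]
orientation: [2.025, 2.399, -0.002]
ft_force: [-0.0, -0.2, -2.1]
width: 13.7
```

Run:
```python
from h import *
o=snap('wrist','w3');snap('side','side3');print(o['ft_force'],o['moment'])
a=cv2.imread('pics/w3.png');b=cv2.imread('pics/side3.png')[60:260,200:520]
cv2.imwrite('pics/c3.png',np.vstack([cv2.resize(a,(480,300)),cv2.resize(b,(480,300))]))
```

```text
[-0.00593681 -0.20613261 -2.07944441] [-0.05225554  0.05296052 -0.01060574]
```

View pics/c3.png

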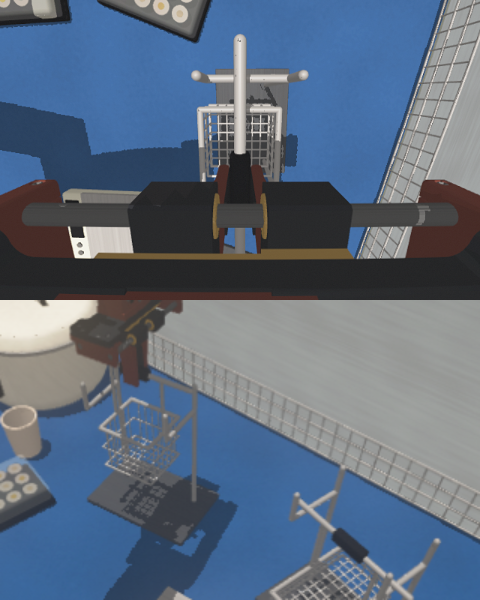

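Request:
move_arm(
  increments=[255,0,-10,0,0,255,0,-30,0,0,255,0,-55,0,0,255,0,-80,0,0,255,0,-105,0,0,255,0,-130,0,0,255,0,-155,0,0,255,0,-180,0,0,255,-10,-205,0,0,255,-25,-228,0,0,255,-45,-240,0,0,255,-65,-245,0,0],
)

```text
t: 6.7
ee_pos: [424.9, 53.9, 288.2]
orientation: [2.025, 2.4, -0.002]
ft_force: [0.5, -0.3, -1.0]
width: 13.9
```

Request:
move_arm(
  increments=[255,-20,0,0,0,255,-45,0,0,0,255,-70,0,0,0,255,-95,0,0,0,255,-120,0,0,0,255,-140,0,0,0,255,-155,0,0,0,255,-163,0,0,0,255,-165,0,0,0,255,-165,0,0,0],
)

```text
t: 7.95
ee_pos: [452.5, -108.4, 288.4]
orientation: [2.025, 2.401, -0.002]
ft_force: [-1.0, 0.3, -2.1]
width: 13.8
```

Run:
```python
from h import *
o=snap('side','side4');snap('wrist','w4');snap('top','top4');print(o['ee_pos'],o['ft_force'],o['width'],o['t'])
cv2.imwrite('pics/c4.png',np.vstack([cv2.resize(cv2.imread(f'pics/{n}.png'),(480,300)) for n in('w4','side4')]))
```

```text
[ 452.49356482 -108.4376895   288.42553956] [-1.04602161  0.30867844 -2.11225037] 13.819136482887632 7.95
```

View pics/c4.png

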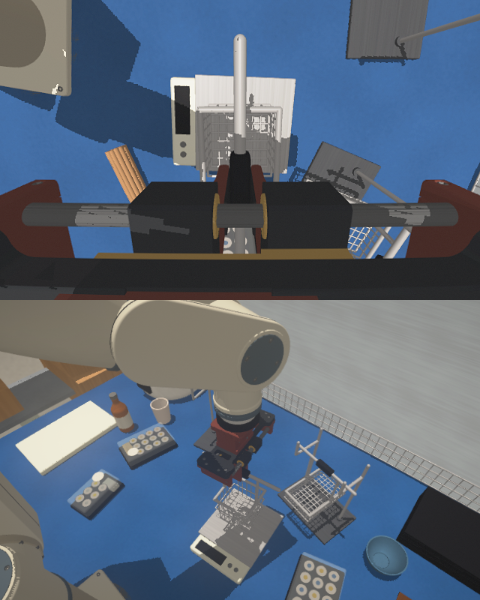

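View pics/top4.png

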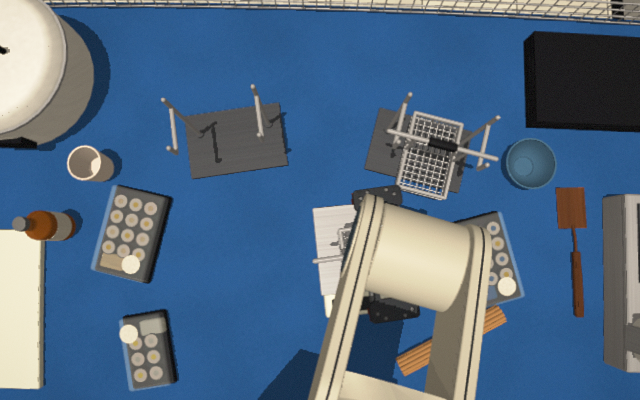

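Request:
move_arm(
  increments=[255,0,1,8,0,255,0,3,20,0,255,0,3,32,0,255,0,3,44,0,255,0,3,55,0,255,0,3,64,0,255,0,3,71,0,255,0,3,76,0,255,0,3,79,0,255,0,3,80,0,255,0,3,80,0],
)

```text
t: 9.48
ee_pos: [455.6, -108.0, 208.6]
orientation: [2.024, 2.401, -0.002]
ft_force: [0.6, 0.1, -0.9]
width: 13.9
```

Request:
move_arm(
  increments=[255,0,0,1,0,255,0,0,2,0,255,0,0,3,0,255,0,0,3,0],
)

```text
t: 9.98
ee_pos: [455.5, -108.0, 205.5]
orientation: [2.024, 2.401, -0.002]
ft_force: [0.0, 0.1, -1.2]
width: 14.0
```

Run:
```python
from h import *
o=snap('side','side5');print(o['ft_force'],o['moment'])
cv2.imwrite('pics/c5.png',cv2.resize(cv2.imread('pics/side5.png')[200:400,220:420],(600,600)))
```

```text
[ 0.01186191  0.05221756 -1.2090874 ] [-0.02581124  0.09212715  0.04261594]
```

View pics/c5.png

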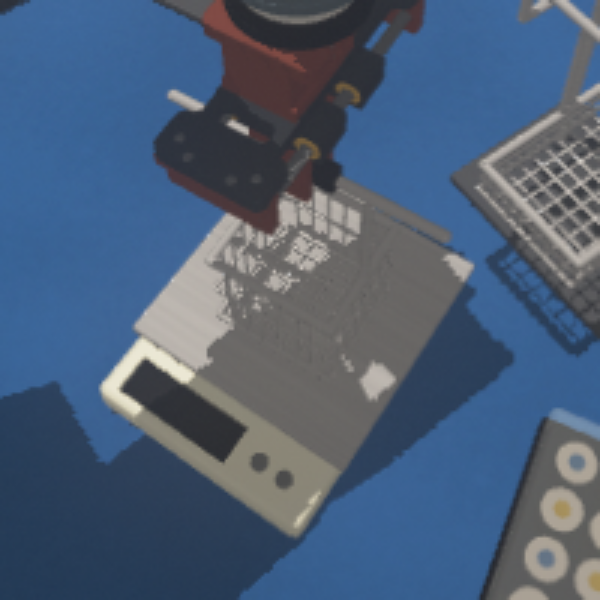

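The basket is just above the middle of the plate, and the force still shows it hanging. I'll lower it further in small steps.

Request:
move_arm(
  increments=[255,0,0,1,0,255,0,0,2,0,255,0,0,2,0,255,0,0,2,0],
)

```text
t: 10.52
ee_pos: [455.7, -108.0, 203.8]
orientation: [2.024, 2.401, -0.002]
ft_force: [-1.8, 0.4, 4.1]
width: 14.2
```

Request:
move_arm(
  increments=[255,0,0,0.5,0,255,0,0,1,0,255,0,0,1,0,255,0,0,1,0],
)

```text
t: 11.02
ee_pos: [455.9, -108.1, 203.8]
orientation: [2.024, 2.4, -0.002]
ft_force: [-4.0, 1.0, 12.3]
width: 13.8
```

Contact: the upward force rose to +12 N at the predicted height. I'll ease off 1 mm, open and retreat.

Request:
move_arm(
  increments=[255,0,0,-1,0,255,0,0,-1,0,200,0,0,-1,0,150,0,0,-1,0,100,0,0,-1,0,50,0,0,-1,0,0,0,0,-1,0,0,0,0,-1,0],
)

```text
t: 12.02
ee_pos: [455.9, -108.1, 204.9]
orientation: [2.024, 2.4, -0.002]
ft_force: [0.7, -0.4, -1.1]
width: 65.6
```

Run:
```python
from h import *
o=snap('wrist','w6');print(o['ft_force'],o['width'])
```

```text
[ 0.69955758 -0.42924582 -1.08336573] 65.58184721428623
```

View pics/w6.png

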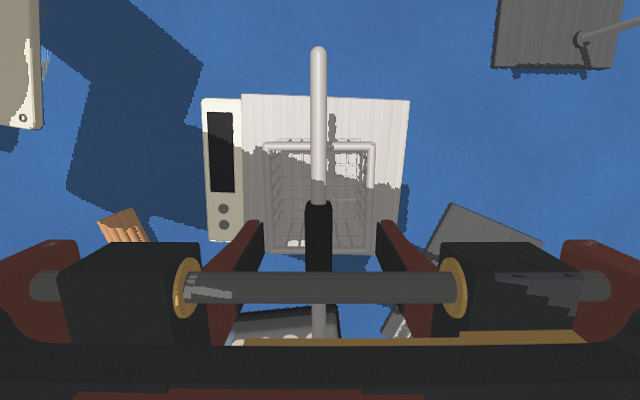

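The basket stands upright with its grip free between the fingers. I'll go straight up, then move aside for a clear view.

Request:
move_arm(
  increments=[0,0,0,0,0,0,0,0,-5,0,0,0,0,-15,0,0,0,0,-35,0,0,0,0,-60,0,0,0,0,-90,0,0,0,0,-115,0,0,30,0,-125,0,0,70,0,-125,0,0,115,0,-125,0,0,160,0,-125,0,0,200,0,-125,0],
)

```text
t: 13.58
ee_pos: [421.7, 90.7, 330.4]
orientation: [2.023, 2.4, 0.0]
ft_force: [0.1, -0.3, -0.3]
width: 88.0
```

Request:
move_arm(
  increments=[0,40,0,0,0,0,80,0,0,0,0,110,0,0,0,0,120,0,0,0,0,120,0,0,0,0,120,0,0,0],
)

```text
t: 14.32
ee_pos: [401.5, 208.2, 330.2]
orientation: [2.024, 2.399, -0.0]
ft_force: [-0.4, -0.5, -0.4]
width: 87.6
```

Run:
```python
from h import *
o=snap('top','top7');snap('side','side7');print(o['ee_pos'],o['ft_force'],o['width'],o['t'])
cv2.imwrite('pics/c7.png',np.hstack([cv2.resize(cv2.imread('pics/top7.png')[190:325,300:420],None,fx=3.2,fy=3.2),cv2.resize(cv2.imread('pics/side7.png')[220:355,240:360],None,fx=3.2,fy=3.2)]))
a=cv2.imread('pics/top0.png')[85:200,380:505].astype(int);b=cv2.imread('pics/top7.png')[85:200,380:505].astype(int)
print('shallow diff',(abs(a-b).max(2)>60).sum())
```

```text
[401.47450993 208.22594954 330.20516553] [-0.42524294 -0.50671499 -0.37027865] 87.63360351183974 14.325
shallow diff 0
```

View pics/c7.png

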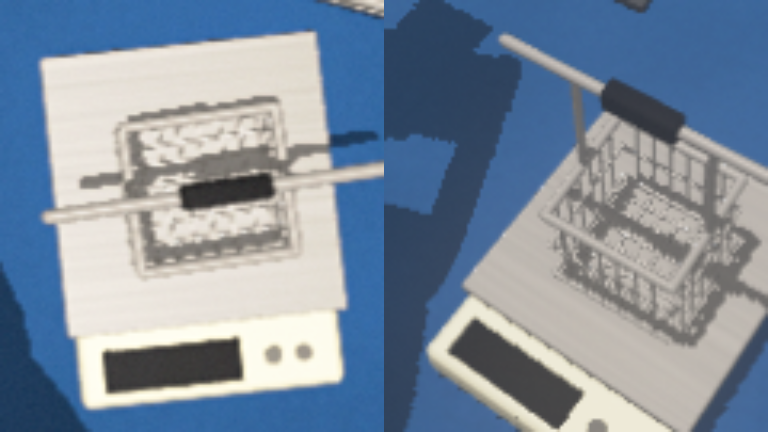

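View pics/top7.png

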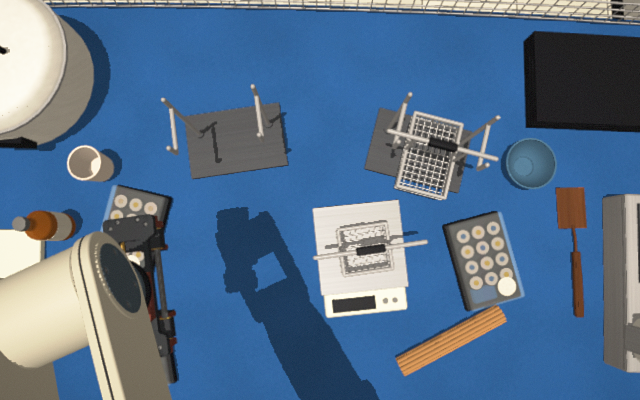

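Run:
```python
from h import *
print(atz('top7',370.8,249.4,229).round(1), 'rim',atz('top7',300+208/3.2,190+188/3.2,130).round(1),ctrl.get_obs()['qvel'].round(3))
print(ctrl.close_job())
```

```text
[ 454.3 -108.4  229. ] rim [ 454.3 -108.1  130. ] [ 0.001  0.001 -0.001  0.002 -0.     0.002]
the job is handed in; nothing more can be done
None
```

The deep basket is off its hooks and standing upright in the middle of the portion scale, and the job is handed in. It took about 14.4 s of the 42 s allowed.

I gripped it at its black grip, lifted it 70 mm and drew it clear of the hook tips. I lowered it onto the platform until the upward force reached about 12 N, then eased off 1 mm, opened the fingers and moved the arm well away.

**Last checks:**
- **Deep basket:** its grip and rim both measured at about (454, -108) mm. The scale's middle is at about (456, -109) mm, so the basket is within 2–3 mm of centre. Grip and rim lining up vertically also shows it is upright.
- **Shallow basket:** the top camera showed no visible change where it hangs.
- **Robot:** the arm was at rest, touching nothing, with the gripper fully open.

**Disagreement:** the crossbar hung about 7–10 mm further back on the hooks than the nominal rest point. I used the measured position instead. No check failed.

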